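# Unfold the crank and clamp the blank under the bow

### The job

Fold the crank's black grip out of its resting place on the crank arm until it stands fully upright, then use it to crank the spindle clockwise (seen from above) until the rubber foot holds the aluminium disc firmly: snug, about 13 N on the grip where it turns freely at about 8 N, but not overtightened. Let go and leave the grip standing up, the disc where it lies, and the hammer, blue bin and spare discs alone.

Things in the scene. Friction and masses are not known exactly. Their poses are not given: they have to be found in the camera images.
- crank_axis (a point): A point on the vertical axis of the clamp spindle, on the middle of the crank hub, level with the top face of the aluminium crank arm. The crank arm turns level about this axis; the spindle, crank and all it carries sink 12 mm for each clockwise turn (a right-hand screw). The arm is a bar 16 mm wide and 14 mm high.
- crank_hinge (a point): The middle of the hinge pin of the folding grip, in a fork 22 mm wide at the outer end of the crank arm, 90 mm from the spindle axis and 18 mm above the arm's top face. The pin is level and square to the arm.
- grip_center (a point): The centre of the black grip sleeve, 49 mm from the hinge pin. The sleeve is a round bar 22 mm in diameter and 62 mm long, from 18 to 80 mm off the pin, and revolves freely on its own axis. Folded, it lies level above the crank arm with its free end towards the spindle axis (its underside 7 mm above the arm's top face); upright, it stands vertically above the hinge.
- handle (a joint): Angle of the folding grip in rad: 0 folded flat on the arm, 1.571 (a stop) upright in its working position. An over-centre spring holds it at either end and pulls it towards the nearer one, with about 0.3 N m near the ends (about 6 N at the middle of the sleeve) and nothing half-way at 0.785.
- crank (a joint): Angle of the crank in rad, growing clockwise seen from above; the start varies and it stays where it is left. Running free it takes a steady 8 N or so at the grip (0.7 N m of friction). With the foot on the disc the push grows evenly over a small part of a turn: 12 to 14 N holds the disc as it should, above 15 N is overtight, 19 N marks the disc.
- blank_center (a point): The centre of the round aluminium disc to be held, 150 mm in diameter and 6 mm thick, lying loose on the round steel plate (190 mm) below the foot; the plate's height varies. The disc must stay where it lies.
- hammer: A hammer with a dark wooden handle, 270 mm long, lying on the bench; origin on its underside. To be left alone.
- bin: A small open blue plastic bin, 130 x 100 x 65 mm, on the bench; origin at the centre of its underside. To be left alone.
- spares: A short stack of spare aluminium discs, 120 mm in diameter and 12 mm high, on the bench; origin at the centre of its underside. To be left alone.
- bow: The green cast clamping bow, fixed to the bench: a 200 x 300 x 16 mm base, a column at its +y end (158 mm from the spindle axis) and an overhanging arm whose top is 190 mm above the bench. Its origin is on the bench directly under the spindle axis. All of it lies below the crank arm's sweep.
- foot_cup (a point): The centre of the lower rim of the steel cup (50 mm in diameter) at the bottom of the spindle. The black rubber foot (42 mm in diameter) sticks out below it by 12 to 16 mm, depending on how far its stud has been screwed out; its length is not measured. Cup and foot move straight down with the crank, without turning; the rubber gives a little. The clearance to the disc is 0.6 to 1.7 turns.

How it is judged:
By the outcome, as a careful person would: the job done as asked, in the order asked, and still so for the second after the job is handed in, with the robot touching nothing.
It also fails if it takes over 72 s, if anything falls off the work surface, if the arm or the gripper's body presses on something with over 40 N, if the wrist force passes 120 N, or if a joint passes its speed limit or range.

### The arm

A 7-joint arm with a two-finger parallel gripper is mounted at the origin on the work surface. World frame = base frame: x ahead of the robot, y to its left, z up, the work surface at z = 0. Lengths are in m, angles in rad, forces in N, time in s.
With the tool pointing down it reaches from about 0.35 to 0.9 m from the base axis. Payload 19.9 kg.
Tool frame: the origin (TCP) lies midway between the tips of the shut fingers; the grasp point (between the pads) lies 19 mm behind it; z points along the fingers, y is the direction in which the jaws open and shut (so a half turn about z gives the same grasp; the last joint's range is limited). The gripper opens to 85 mm and grips with 20 to 120 N. Pads are 22 mm wide; open, the fingers measure 114 mm over their backs; the gripper's body (76 mm by 85 mm) begins 54 mm behind the grasp point. The pads swing forward as they close: fully open they stand 13 mm farther back than shut.
Start: joints at [1.151, 0.417, -0.01, 1.614, 0.005, 1.111, -0.053], TCP at [0.231, -0.581, 0.231] pointing down, gripper open.
Joint ranges: [-2.81, 2.81], [-0.39, 2.02], [-1.27, 1.25], [0.06, 2.57], [-1.19, 4.33], [0.19, 2], [-2.82, 2.82]. Speed limits (rad/s): [1.89, 1.89, 2.39, 2.39, 3.01, 3.01, 3.01].

### API

Orientations are given as a unit quaternion [x, y, z, w].
In Python, from bench import arm, snapshot gives the robot as it stands. The module is installed in compiled form; this text tells all that it offers. Calls block until the motion is done:
- arm.move_to(position, orientation): joint-space move of the TCP to a pose.
- arm.line_to(position, attitude=None, vel=0.15, f_stop=None): straight line of the TCP; attitude=None keeps the orientation; vel is the mean speed in m/s. With f_stop (N) it stops when the force on the tool has changed by that much, and returns True; else False.
- arm.move_joints(angles): joint-space move.
- arm.set_gripper(opening, grasp_force=None): finger opening in m; grasp_force is the grip in N (None keeps the last); returns when the fingers have stopped.
- arm.wait(seconds).
- arm.solve_ik(position, orientation): joint angles nearest the present ones, or None.
- snapshot(name): name is "scene" or "side" or "wrist"; returns a dict with "color" (400x640x3 uint8, red, green, blue), "depth" (400x640 float32, m along the optical axis (not along the pixel's ray), 0 where there is no reading), "K" (3x3 intrinsics, pixels), "R" (3x3) and "t" (3): a world point X has camera coordinates R X + t. Camera axes: x right, y down, z forward; pixel columns grow to the right and rows downward; lengths in m; the calibration is good to about 2 mm. The wrist camera is an equidistant fisheye: a pixel r from the principal point sees the ray r / f radians off the axis. A picture is of the moment at which its call begins.
A pose or a line that the arm cannot do raises arm.PlanningError and nothing moves.
- arm.hand_in(): hands the job in, once; it reports no verdict.
Readings, each from a call of its own:
- arm.get_clock(): time.
- arm.get_qpos(): joint angles.
- arm.get_qvel(): joint speeds.
- arm.get_joint_torque(): joint torques, N m.
- arm.get_ee_pos(): TCP position.
- arm.get_orientation(): TCP orientation.
- arm.get_contact_force(): force on the tool from outside, world axes, zero at the start.
- arm.get_ft_torque(): the same for the moment, N m.
- arm.get_grip_width(): finger opening in m.
Only numpy, scipy, OpenCV 4.12 (cv2) and the standard library are available. Lean on these libraries where they do the work, as an engineer would, in place of code of your own. Each camera call takes 0.05 s, during which the arm holds its last target.

## Working session

There is one attempt and no reset: what is moved stays moved. The work goes in short steps, each a Python script; the robot and the scene stay as the last script left them, time stands still between calls to the robot, and variables do not carry over. Pictures are saved under pics/ and viewed, and the job is handed in when it is done.

```bash
mkdir -p pics; ls; python3 - <<'E'
from bench import arm, snapshot
import cv2, numpy as np
for n in ("scene","side","wrist"):
    s=snapshot(n); cv2.imwrite(f"pics/{n}0.png",s["color"][:,:,::-1]); np.savez(f"{n}0.npz",**s)
    C=-s["R"].T@s["t"]; print(n,s["K"].tolist(),C.round(3),s["R"][2].round(3))
print(arm.get_clock(),arm.get_ee_pos(),arm.get_orientation(),arm.get_contact_force())
E
```

```text
pics
scene [[443.0108029206122, 0.0, 317.9633103490608], [0.0, 443.0108029206122, 210.93760526162794], [0.0, 0.0, 1.0]] [ 1.609 -0.102  1.165] [-0.714  0.077 -0.696]
side [[408.42966486919295, 0.0, 322.7318913623875], [0.0, 408.42966486919295, 202.962690842153], [0.0, 0.0, 1.0]] [0.084 0.909 0.985] [ 0.358 -0.7   -0.618]
wrist [[309.70691628693146, 0.0, 328.57980416247403], [0.0, 309.70691628693146, 193.42179833178858], [0.0, 0.0, 1.0]] [ 0.308 -0.551  0.373] [-0.295 -0.116 -0.948]
0.15 [ 0.23101418 -0.58046784  0.23082444] [ 9.82116621e-01  1.88273054e-01 -1.16341281e-04 -4.31095635e-04] [-0.09045715  0.15988414  0.47451378]
```

View pics/scene0.png

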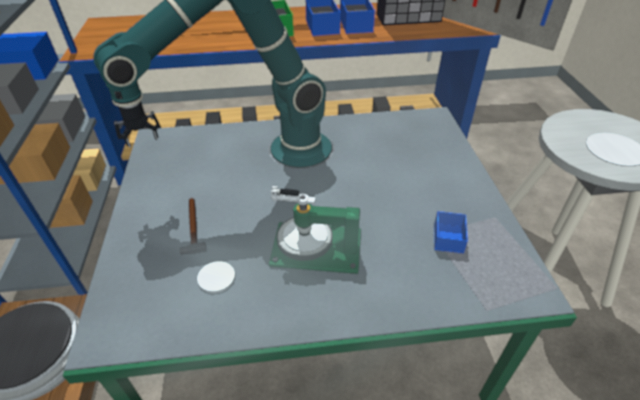

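View pics/side0.png

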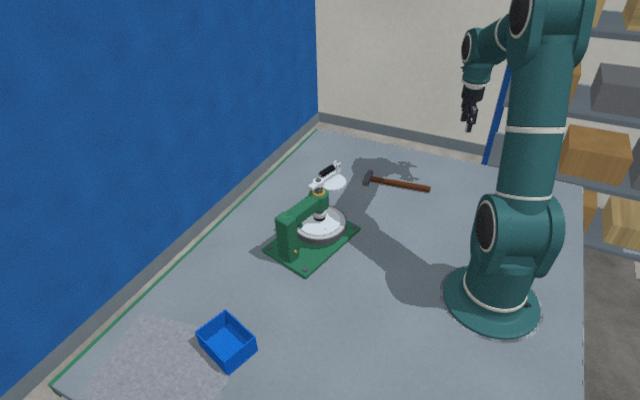

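View pics/wrist0.png

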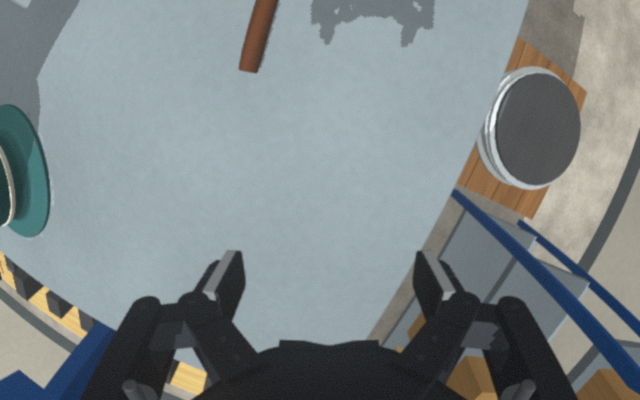

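```bash
python3 - <<'E'
import cv2, numpy as np
a=np.load("scene0.npz"); b=np.load("side0.npz")
c=a["color"][175:255,260:345]; d=b["color"][150:260,265:365]
cv2.imwrite("pics/crop1.png",np.hstack([cv2.resize(x[:,:,::-1],(395,560),interpolation=cv2.INTER_CUBIC) if 0 else cv2.copyMakeBorder(cv2.resize(x[:,:,::-1],None,fx=390/x.shape[1],fy=390/x.shape[1],interpolation=cv2.INTER_CUBIC),0,600-int(round(x.shape[0]*390/x.shape[1])),0,10,0) for x in (c,d)]))
E
```

```text
(no output)
```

View pics/crop1.png

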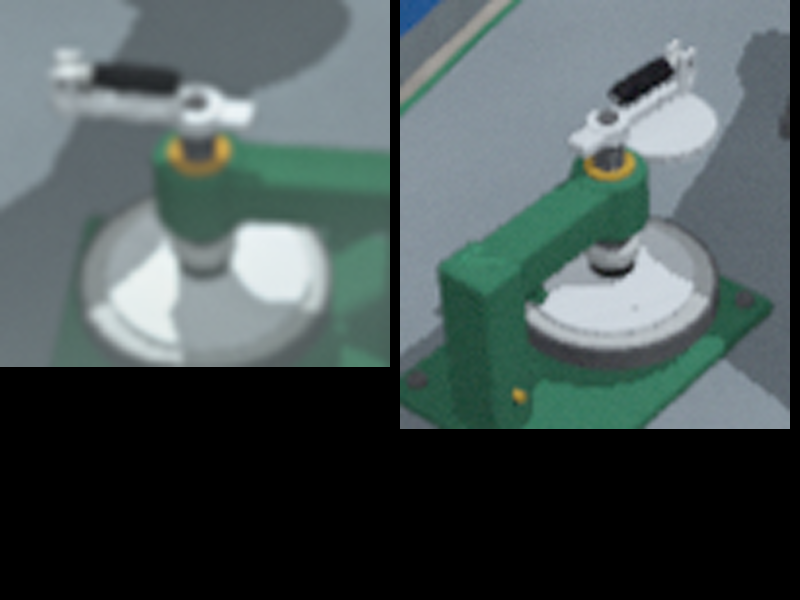

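```bash
cat > h.py <<'E'
import numpy as np, cv2
from scipy.spatial.transform import Rotation as Rot
def ray(s,p,fish=False):
    K=s["K"]; x=(np.array(p)-[K[0,2],K[1,2]])/[K[0,0],K[1,1]]
    if fish:
        r=np.linalg.norm(x); v=np.r_[x/max(r,1e-9)*np.sin(r),np.cos(r)]
    else: v=np.r_[x,1]; v=v/np.linalg.norm(v)
    return -s["R"].T@s["t"], s["R"].T@v
def proj(s,X,fish=False):
    c=s["R"]@np.array(X)+s["t"]; K=s["K"]
    if fish:
        r=np.hypot(c[0],c[1]); th=np.arctan2(r,c[2]); x=c[:2]/r*th
    else: x=c[:2]/c[2]
    return x*[K[0,0],K[1,1]]+[K[0,2],K[1,2]]
def tri(rs):
    A=np.zeros((3,3));b=np.zeros(3)
    for C,d in rs:
        P=np.eye(3)-np.outer(d,d);A+=P;b+=P@C
    X=np.linalg.solve(A,b)
    return X,[float(np.linalg.norm((np.eye(3)-np.outer(d,d))@(X-C))) for C,d in rs]
def plane(s,p,z,fish=False):
    C,d=ray(s,p,fish); return C+d*(z-C[2])/d[2]
E
python3 - <<'E'
from h import *
a=np.load("scene0.npz"); b=np.load("side0.npz"); w=np.load("wrist0.npz")
f=lambda u,v:(260+u/4.588,175+v/4.588)
g=lambda u,v:(265+(u-400)/3.9,150+v/3.9)
for n,p,q in [("grip",(137,80),(643,82)),("cap",(196,103),(608,118)),("collar",(199,155),(610,165)),("disc",(206,283),(620,295)),("fork",(68,70),(684,62))]:
    print(n,tri([ray(a,f(*p)),ray(b,g(*q))]))
C=-w["R"].T@w["t"]
from bench import arm
R=Rot.from_quat(arm.get_orientation())
print("cam in tool",R.inv().apply(C-arm.get_ee_pos()), R.inv().apply(w["R"][2]))
# hammer/spares/bin
print("spares",plane(a,(216,277),.012),"bin",plane(a,(450,232),.03),"hammer head",plane(a,(192,246),.02),"hammer end",plane(a,(192,200),.02))
E
```

```text
grip (array([ 0.57103815, -0.07889428,  0.24716503]), [0.0025970994845811355, 0.0025970994845811567])
cap (array([ 0.5838782 , -0.03988406,  0.23243167]), [0.001953086623557534, 0.00195308662355748])
collar (array([ 0.58392504, -0.03989803,  0.18383852]), [0.002531361614221922, 0.0025313616142218875])
disc (array([ 0.57658618, -0.03820144,  0.04313781]), [0.00195676501194339, 0.0019567650119433643])
fork (array([ 0.55365949, -0.12439291,  0.24534716]), [0.0016854510587807415, 0.0016854510587807178])
cam in tool [ 0.08216742  0.00041757 -0.14250637] [-3.17428673e-01 -3.39523925e-04  9.48282090e-01]
spares [ 0.69032024 -0.33882876  0.012     ] bin [0.60813999 0.46932938 0.03      ] hammer head [ 0.55151759 -0.42582297  0.02      ] hammer end [ 0.31328367 -0.44605109  0.02      ]
```

```bash
cat >> h.py <<'E'
def down(az_x):  # tool down, tool x at azimuth az_x (rad)
    return [np.cos(az_x/2),np.sin(az_x/2),0.,0.]
E
python3 - <<'E'
from h import *
from bench import arm, snapshot
q=down(np.radians(70.5)); print(Rot.from_quat(q).as_matrix().round(3))
j=arm.solve_ik([0.571,-0.079,0.38],q); print(j)
arm.move_to([0.571,-0.079,0.38],q)
print(arm.get_clock(),arm.get_ee_pos(),arm.get_contact_force())
s=snapshot("wrist"); np.savez("w1.npz",**s); cv2.imwrite("pics/w1.png",s["color"][:,:,::-1])
for p in ([0.584,-0.040,.229],[0.571,-.079,.247],[.554,-.1245,.247]): print(proj(s,p,True))
E
```

```text
[[ 0.334  0.943  0.   ]
 [ 0.943 -0.334  0.   ]
 [ 0.     0.    -1.   ]]
[ 0.51245935  0.26802243 -0.53602135  1.51815305  0.13784782  1.3932379
 -0.37257624]
2.3833 [ 0.57085288 -0.08020784  0.3796546 ] [ 0.27671246 -0.04383224 -0.37232629]
[326.80552138 134.71477313]
[327.6420349  181.47652681]
[326.91640571 229.1556001 ]
```

View pics/w1.png

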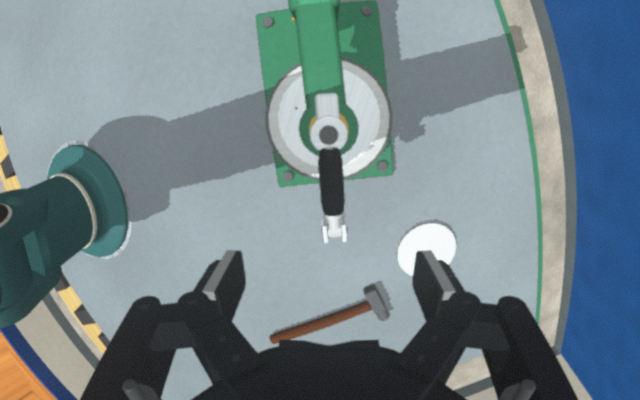

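```bash
python3 - <<'E'
from h import *
w=dict(np.load("w1.npz")); im=w["color"].astype(int)
cv2.imwrite("pics/w1c.png",cv2.resize(w["color"][110:255,270:390][:,:,::-1],None,fx=4,fy=4,interpolation=cv2.INTER_CUBIC))
m=(im.max(2)<60).astype(np.uint8); m[:145]=0;m[220:]=0;m[:,:300]=0;m[:,360:]=0
n,l,st,c=cv2.connectedComponentsWithStats(m); i=1+st[1:,4].argmax(); print(st[i],c[i])
ys,xs=np.where(l==i); 
for y in (150,160,170,180,190,200,210): 
    r=xs[ys==y]
    if len(r): print(y,r.min(),r.max())
print("grip",plane(w,c[i],.247,True))
print("cap",plane(w,(328,134.5),.235,True),plane(w,(328,134.5),.229,True))
print("fork",plane(w,(334.5,232),.247,True))
E
```

```text
[ 320  149   23   66 1287] [331.09479409 181.37684538]
150 322 337
160 320 340
170 320 340
180 321 341
190 322 342
200 323 342
210 324 341
grip [ 0.57404339 -0.07998014  0.247     ]
cap [ 0.58542097 -0.03943533  0.235     ] [ 0.58513793 -0.04018573  0.229     ]
fork [ 0.55998031 -0.12991808  0.247     ]
```

View pics/w1c.png

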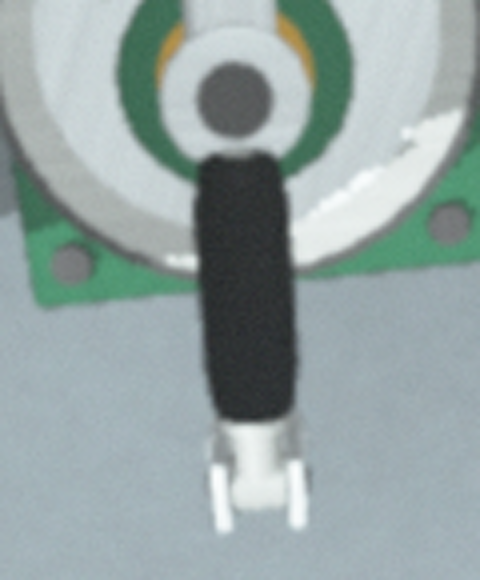

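```bash
python3 - <<'E'
from h import *
a=dict(np.load("scene0.npz")); b=dict(np.load("side0.npz")); w=dict(np.load("w1.npz"))
def blob(s,box):
    im=s["color"].astype(int); x0,y0,x1,y1=box; m=np.zeros(im.shape[:2],np.uint8)
    m[y0:y1,x0:x1]=(im.max(2)<75)[y0:y1,x0:x1]
    n,l,st,c=cv2.connectedComponentsWithStats(m); i=1+st[1:,4].argmax(); print(st[i],c[i]); return c[i]
pa=blob(a,(276,185,302,198)); pb=blob(b,(317,160,340,178)); pw=(331.1,181.4)
R=[ray(a,pa),ray(b,pb),ray(w,pw,True)]
print("grip",tri(R),tri(R[:2]),tri(R[::2]),tri(R[1:]))
f=lambda u,v:(260+u/4.588,175+v/4.588)
g=lambda u,v:(265+(u-400)/3.9,150+v/3.9)
R=[ray(a,f(196,103)),ray(b,g(608,118)),ray(w,(328.75,135),True)]
print("cap",tri(R),tri(R[:2]),tri(R[::2]),tri(R[1:]))
E
```

```text
[280 189  19   6  88] [289.28409091 191.73863636]
[319 165  16  12  88] [326.625      170.53409091]
grip (array([ 0.57319758, -0.07945057,  0.2498136 ]), [0.0006474132846082996, 0.0014854483681524524, 0.0011105511171445438]) (array([ 0.57234509, -0.07943121,  0.24974137]), [0.0009262760949785148, 0.0009262760949786422]) (array([ 0.57439209, -0.07891726,  0.25065886]), [6.871725125809803e-05, 6.871725125814626e-05]) (array([ 0.5732442 , -0.08011245,  0.24940195]), [0.0012428366216515507, 0.00124283662165137])
cap (array([ 0.5847663 , -0.04020369,  0.23251864]), [0.001849596661969564, 0.002281068636449914, 0.0010650333826454676]) (array([ 0.5838782 , -0.03988406,  0.23243167]), [0.001953086623557534, 0.00195308662355748]) (array([ 0.58598372, -0.03951209,  0.23268756]), [0.0009042891451757175, 0.0009042891451757185]) (array([ 0.58454638, -0.04121822,  0.23266424]), [0.0014938472031224724, 0.0014938472031223603])
```

```bash
cat >> h.py <<'E'
AX=np.array([0.585,-0.040]); AZ=np.radians(-106.2); U=np.array([np.cos(AZ),np.sin(AZ)]); HZ=0.249
HIN=np.r_[AX+0.09*U,HZ]; Q=down(AZ+np.pi)
E
python3 - <<'E'
from h import *
from bench import arm, snapshot
g=HIN+np.r_[-0.049*U,0]; print(g,HIN)
arm.set_gripper(0.05,40)
arm.move_to(g+[0,0,0.08],Q)
print(arm.line_to(g+[0,0,-0.013],vel=0.08,f_stop=12),arm.get_ee_pos(),arm.get_contact_force(),arm.get_clock())
arm.set_gripper(0.0,40)
print(arm.get_grip_width(),arm.get_contact_force(),arm.get_ft_torque(),arm.get_clock(),arm.get_ee_pos())
s=snapshot("wrist"); np.savez("w2.npz",**s); cv2.imwrite("pics/w2.png",s["color"][:,:,::-1])
E
```

```text
[ 0.57356136 -0.07937204  0.249     ] [ 0.5598908  -0.12642643  0.249     ]
False [ 0.5737903  -0.07937324  0.23645308] [ 0.01132171 -0.64246624 -0.45190232] 4.5
0.020323495810173973 [ 0.43350093 -0.66078205  2.65987401] [-0.07193855  0.0994834   0.03619914] 4.8667 [ 0.57367385 -0.07940154  0.23626829]
```

View pics/w2.png

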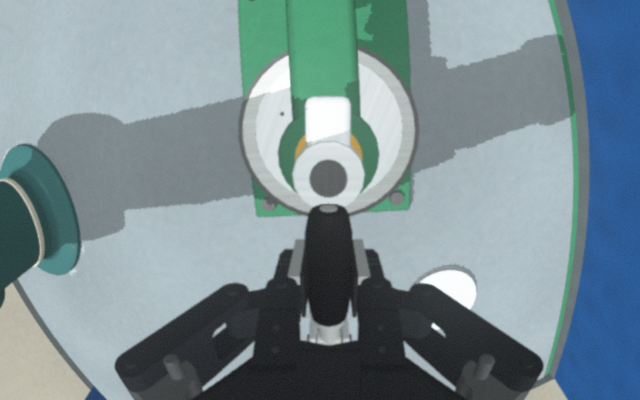

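The grip is held between the pads (330,260), with the width reading about 20 mm. Next I fold it up along an arc.

```bash
python3 - <<'E'
from h import *
from bench import arm, snapshot
for d in list(range(9,91,9)):
    t=np.radians(d); p=HIN+np.r_[-0.049*np.cos(t)*U,0.049*np.sin(t)]+[0,0,-0.013]
    st=arm.line_to(p,vel=0.05,f_stop=30)
    F=arm.get_contact_force(); print(d,st,"rad",round(F[:2]@U,1),"tan",round(F[:2]@[-U[1],U[0]],1),"z",round(F[2],1),(arm.get_ee_pos()-p).round(4),round(arm.get_grip_width(),4))
    if st: break
print(arm.get_clock())
s=snapshot("wrist"); np.savez("w3.npz",**s); cv2.imwrite("pics/w3.png",s["color"][:,:,::-1])
s=snapshot("side"); cv2.imwrite("pics/s3.png",cv2.resize(s["color"][100:260,265:425][:,:,::-1],None,fx=3.7,fy=3.7,interpolation=cv2.INTER_CUBIC))
E
```

```text
9 False rad 0.5 tan 3.0 z -8.7 [-0.0002 -0.0002 -0.0002] 0.0203
18 False rad 1.7 tan 2.6 z -10.6 [-0.0002 -0.0004 -0.0001] 0.0204
27 False rad 3.5 tan 1.1 z -9.8 [-0.0001 -0.0004  0.0003] 0.0206
36 False rad 2.6 tan 1.2 z -9.7 [-0.     -0.0002  0.0003] 0.0205
45 False rad 1.9 tan 0.3 z -7.4 [ 0.     -0.0002  0.0004] 0.0205
54 False rad 0.4 tan 0.2 z -5.2 [ 0.0001 -0.0001  0.0004] 0.0203
63 False rad -2.0 tan 0.1 z -1.5 [ 0.0001 -0.0002  0.0005] 0.0205
72 False rad -0.4 tan -0.8 z 0.1 [ 0.0001 -0.0001  0.0003] 0.0203
81 False rad -2.1 tan 0.5 z 3.2 [ 0.0001 -0.0001  0.0002] 0.0197
90 False rad 1.7 tan 0.7 z 1.4 [-0.0003 -0.0006 -0.0002] 0.0177
7.9167
```

View pics/w3.png

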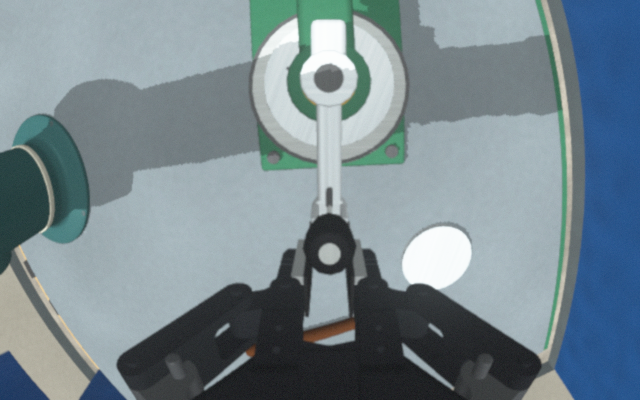

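View pics/s3.png

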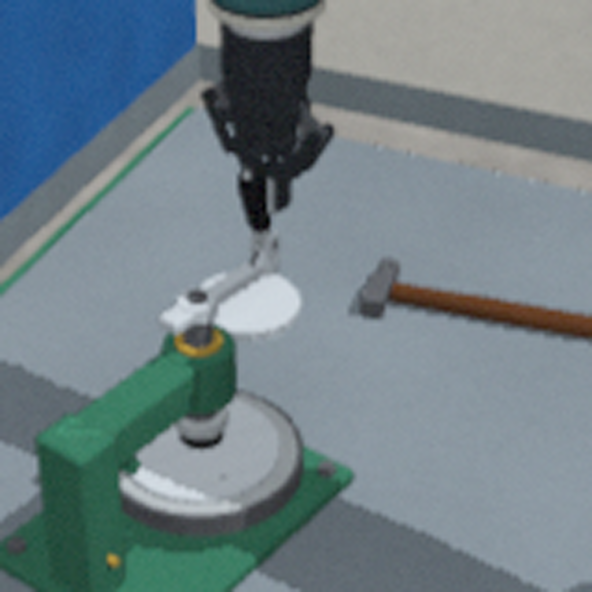

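```bash
python3 - <<'E'
from h import *
from bench import arm, snapshot
arm.set_gripper(0.06,60); arm.wait(0.3)
print(arm.get_clock(),arm.get_ee_pos(),arm.get_contact_force())
for n in ("wrist","scene","side"):
    s=snapshot(n); np.savez(n+"4.npz",**s); 
    if n=="wrist": cv2.imwrite("pics/w4.png",s["color"][:,:,::-1])
    for k in (18,80): print(n,proj(s,HIN+[0,0,k/1000],n=="wrist").round(1))
a=np.load("scene4.npz")["color"][160:250,250:350];b=np.load("side4.npz")["color"][130:220,290:390]
cv2.imwrite("pics/c4.png",np.hstack([cv2.resize(x[:,:,::-1],None,fx=4,fy=4,interpolation=cv2.INTER_CUBIC) for x in (a,b)]))
E
```

```text
8.7917 [ 0.55989651 -0.12642836  0.28499543] [ 0.32037485  0.22334482 -0.02121142]
wrist [327.4 239.1]
wrist [326.9 307.6]
scene [273.3 186. ]
scene [271.7 170.3]
side [336. 160.]
side [336.  143.4]
```

View pics/w4.png

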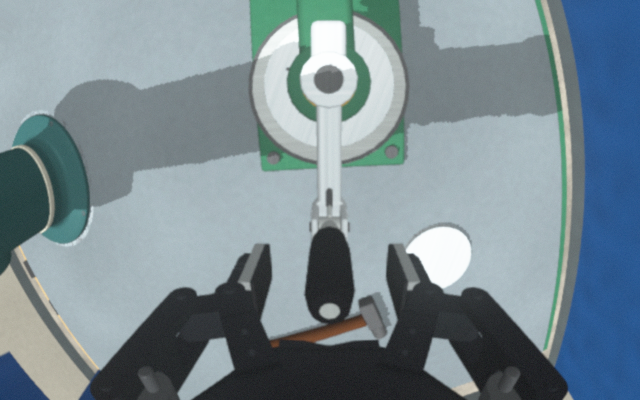

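View pics/c4.png

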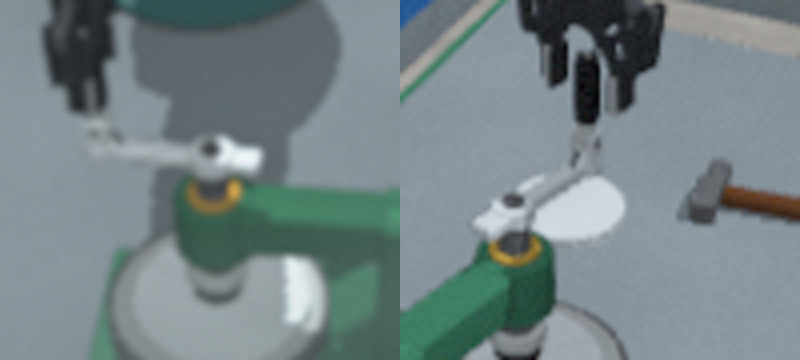

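```bash
python3 - <<'E'
from h import *
w=dict(np.load("wrist4.npz"))
im=w["color"].astype(int)
cv2.imwrite("pics/w4c.png",cv2.resize(w["color"][200:330,290:370][:,:,::-1],None,fx=4.5,fy=4.5,interpolation=cv2.INTER_CUBIC))
m=np.zeros(im.shape[:2],np.uint8); m[295:325,315:345]=((im.min(2)>130))[295:325,315:345]
n,l,st,c=cv2.connectedComponentsWithStats(m); i=1+st[1:,4].argmax();print(st[i],c[i])
for z in (.329,.333): print(plane(w,c[i],z,True),"vs",HIN)
print("cap",plane(w,(329,79),.2335,True))
E
```

```text
[320 304  20  15 226] [329.21681416 310.63716814]
[ 0.56033303 -0.12828057  0.329     ] vs [ 0.5598908  -0.12642643  0.249     ]
[ 0.56126444 -0.12503364  0.333     ] vs [ 0.5598908  -0.12642643  0.249     ]
cap [ 0.58604453 -0.0396004   0.2335    ]
```

View pics/w4c.png

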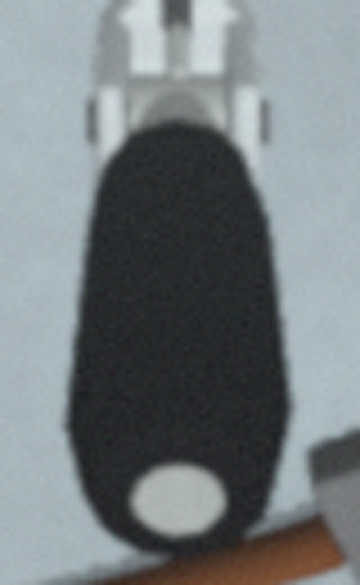

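```bash
cat >> h.py <<'E'
import json,os
AX=np.array([0.5855,-0.040]); R0=0.09; Z0=HZ+0.049-0.013
def pose(th): # th = crank travel rad clockwise
    a=AZ-th; return np.r_[AX+R0*np.array([np.cos(a),np.sin(a)]),Z0-0.012*th/(2*np.pi)]
def tr(F,th):
    a=AZ-th; r=np.array([np.cos(a),np.sin(a)]); t=np.array([np.sin(a),-np.cos(a)])
    return -F[:2]@t, -F[:2]@r   # push along clockwise, push outward
E
python3 - <<'E'
from h import *
from bench import arm, snapshot
arm.line_to(pose(0),vel=0.05)
arm.set_gripper(0,60); print(arm.get_grip_width(),arm.get_ee_pos(),pose(0),arm.get_contact_force())
for d in range(8,65,8):
    th=np.radians(d); st=arm.line_to(pose(th),vel=0.05,f_stop=25)
    F=arm.get_contact_force(); F2=[]
    print(d,st,np.round(tr(F,th),2),"z",round(F[2],2),(arm.get_ee_pos()-pose(th)).round(4),round(arm.get_grip_width(),4))
    if st: break
t0=arm.get_clock(); arm.wait(0.3); print(tr(arm.get_contact_force(),th),arm.get_clock(),t0)
s=snapshot("wrist"); cv2.imwrite("pics/w5.png",s["color"][:,:,::-1])
E
```

```text
0.020599242764033618 [ 0.56035716 -0.12644593  0.28514644] [ 0.5603908  -0.12642643  0.285     ] [-0.98200984 -0.5249333   2.87489671]
8 False [ 3.16 -0.58] z 0.02 [ 0.0002 -0.0002  0.0002] 0.0205
16 False [ 3.76 -1.25] z 2.53 [ 0.     -0.0002  0.0002] 0.0205
24 False [ 1.49 -1.05] z 3.56 [-0.     -0.0002  0.0001] 0.0205
32 False [ 2.58 -2.93] z 6.14 [-0.0001 -0.0002  0.0001] 0.0206
40 False [ 2.37 -3.51] z 6.72 [-0.0001 -0.0002  0.0001] 0.0206
48 False [ 2.82 -3.52] z 7.35 [-0.0002 -0.0002  0.0001] 0.0206
56 False [ 3.66 -4.18] z 7.91 [-0.0003 -0.0001  0.0001] 0.0208
64 False [ 3.28 -5.24] z 8.21 [-0.0004 -0.0001  0.0001] 0.0203
(np.float64(2.1704595542375134), np.float64(-4.990898425396209)) 13.125 12.825
```

View pics/w5.png

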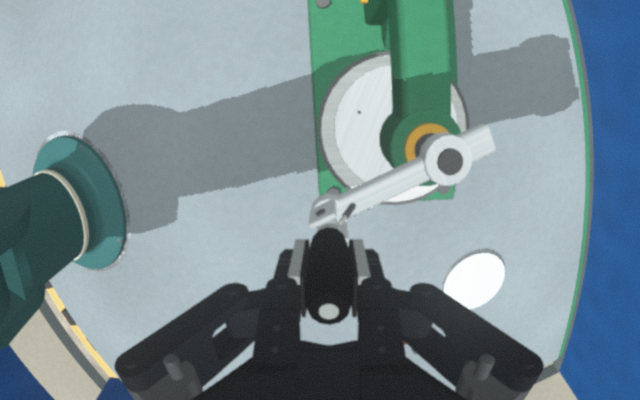

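```bash
python3 - <<'E'
from h import *
from bench import arm, snapshot
th=np.radians(64)
print(tr(arm.get_contact_force(),th),arm.get_contact_force())
arm.set_gripper(0.05); arm.wait(0.2)
print(arm.get_contact_force(),arm.get_clock())
s=snapshot("wrist"); np.savez("w6.npz",**s); cv2.imwrite("pics/w6.png",s["color"][:,:,::-1])
im=s["color"].astype(int)
def blob(m,box):
    x0,y0,x1,y1=box; k=np.zeros(m.shape,np.uint8); k[y0:y1,x0:x1]=m[y0:y1,x0:x1]
    n,l,st,c=cv2.connectedComponentsWithStats(k); i=1+st[1:,4].argmax(); print(st[i],c[i]); return c[i]
e=blob(im.min(2)>130,(312,295,345,325)); c=blob(im.max(2)<110,(436,145,466,175))
print("end",plane(s,e,.329-.002,True),"expected",pose(th)); print("cap",plane(s,c,.2335-.002,True))
E
```

```text
(np.float64(2.866404722909495), np.float64(-4.002884829205198)) [-3.45658502 -3.50590688  8.35524572]
[-0.80830505 -0.83801423 -0.28177827] 13.7667
[318 305  19  15 233] [326.92274678 311.94849785]
[438 150  23  25 445] [449.01123596 161.49213483]
end [ 0.49618629 -0.05741807  0.327     ] expected [ 0.49681329 -0.05531885  0.28286667]
cap [ 0.58634587 -0.04018735  0.2315    ]
```

View pics/w6.png

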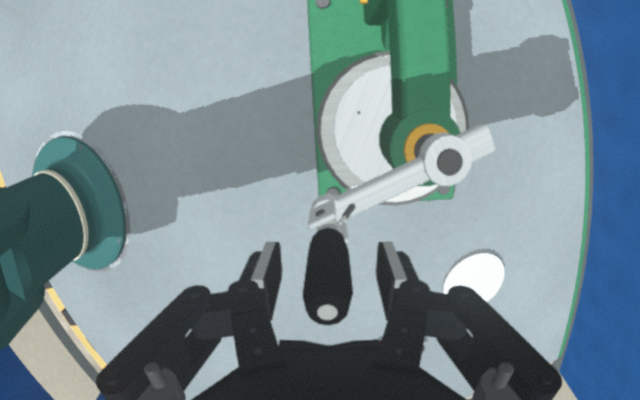

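```bash
sed -i 's/^AX=np.array(\[0.5855,-0.040\])/AX=np.array([0.5845,-0.040])/' h.py; python3 - <<'E'
from h import *
from bench import arm, snapshot
th=np.radians(64); print(arm.get_ee_pos()-pose(th))
arm.line_to(pose(th),vel=0.03); arm.set_gripper(0,35); print(arm.get_grip_width(),arm.get_contact_force())
for d in range(74,195,10):
    th=np.radians(d); F0=arm.get_contact_force(); st=arm.line_to(pose(th),vel=0.05,f_stop=16)
    F=arm.get_contact_force()
    print(d,st,np.round(tr(F,th),2),"z",round(F[2],2),(arm.get_ee_pos()-pose(th)).round(4),round(arm.get_grip_width(),4))
    if st: break
print(arm.get_clock())
E
```

```text
[ 9.82489880e-04  4.51146493e-05 -1.88097639e-05]
0.021517890234572394 [ 1.13705797 -0.17611134  0.97618398]
74 False [2.91 1.55] z 1.67 [ 0.0001 -0.0003  0.0001] 0.0211
84 False [3.1  0.08] z 3.73 [-0.     -0.0001  0.0001] 0.0213
94 False [ 2.54 -0.44] z 4.27 [-0.0001  0.      0.0001] 0.021
104 False [ 3.95 -0.75] z 5.98 [-0.0002  0.0002  0.0001] 0.0214
114 False [ 3.34 -1.14] z 6.36 [-0.0002  0.0003  0.0001] 0.0211
124 False [ 2.55 -1.31] z 6.72 [-0.0003  0.0005  0.0001] 0.0215
134 False [ 3.44 -1.27] z 7.58 [-0.0003  0.0006  0.0001] 0.0212
144 False [ 2.34 -1.9 ] z 6.56 [-0.0003  0.0007  0.0001] 0.0207
154 False [ 3.13 -1.48] z 6.26 [-0.0003  0.0009  0.0001] 0.0213
164 False [ 3.38 -1.58] z 5.89 [-0.0003  0.001   0.0001] 0.021
174 False [ 1.82 -0.89] z 5.74 [-0.0002  0.0011  0.0001] 0.0209
184 False [ 3.06 -2.04] z 6.28 [-0.0002  0.0012  0.0001] 0.0212
194 False [ 2.32 -1.69] z 5.93 [-0.0001  0.0013  0.0001] 0.0209
20.4917
```

```bash
cat >> h.py <<'E'
def ang():
    from bench import arm
    p=arm.get_ee_pos()[:2]-AX; return (AZ-np.arctan2(p[1],p[0]))%(2*np.pi)
E
python3 - <<'E'
from h import *
from bench import arm, snapshot
th=np.radians(194)
for f in (8,7,6,5,4,3):
    F0=tr(arm.get_contact_force(),th)[0]
    th=th+np.radians(4); st=arm.line_to(pose(th),vel=0.02,f_stop=f); a=ang()
    F=tr(arm.get_contact_force(),th); t=arm.get_clock()
    print(f,st,round(F0,2),np.round(F,2),np.degrees([th,a]).round(2),t)
    if st: th=a
E
```

```text
8 False 2.32 [ 5.82 -0.92] [198.   197.21] 20.9583
7 False 5.82 [ 5.   -1.96] [202.   201.16] 21.425
6 False 5.0 [ 4.54 -2.12] [206.   205.09] 21.8917
5 False 4.54 [ 4.79 -1.96] [210.   209.04] 22.3583
4 False 4.79 [ 4.91 -0.97] [214.   212.98] 22.825
3 False 4.91 [ 5.23 -1.57] [218.   216.95] 23.2917
```

```bash
python3 - <<'E'
from h import *
from bench import arm, snapshot
th=np.radians(218)
hist=[]
for f in range(60):
    F0=tr(arm.get_contact_force(),th)[0]
    th+=np.radians(8); st=arm.line_to(pose(th),vel=0.045,f_stop=10.8-F0)
    a=np.degrees(ang()); Fv=arm.get_contact_force();F=tr(Fv,th); t=arm.get_clock()
    print(np.degrees(th).round(1),st,round(F0,2),np.round(F,2),round(Fv[2],1),a.round(2),round(t,2))
    if st or F[0]>5.5 or abs(F[1])>6 or t>45: break
E
```

```text
226.0 False 5.23 [ 3.35 -1.75] 4.4 225.18 23.72
234.0 False 3.35 [ 3.19 -2.73] 4.1 233.38 24.14
242.0 False 3.19 [ 3.55 -4.61] 4.6 241.57 24.57
250.0 False 3.55 [ 4.   -3.58] 4.8 249.58 24.99
258.0 False 4.0 [ 4.21 -3.68] 4.3 257.62 25.42
266.0 False 4.21 [ 3.98 -3.18] 4.1 265.73 25.84
274.0 False 3.98 [ 4.12 -3.75] 4.2 273.85 26.27
282.0 False 4.12 [ 2.7  -2.24] 5.4 281.93 26.69
290.0 False 2.7 [ 3.89 -1.79] 5.3 289.92 27.12
298.0 True 3.89 [ 3.09 -1.85] 2.4 291.94 27.33
```

```bash
python3 - <<'E'
from h import *
from bench import arm, snapshot
th=ang()
for k in range(5):
    F0=tr(arm.get_contact_force(),th)[0]
    th+=np.radians(4); st=arm.line_to(pose(th),vel=0.02,f_stop=11-F0)
    a=ang(); Fv=arm.get_contact_force();F=tr(Fv,th); t=arm.get_clock()
    print(np.degrees(th).round(1),st,round(F0,2),np.round(F,2),round(Fv[2],1),np.degrees(a).round(2),round(t,2))
    if st: th=a
s=snapshot("side"); x=s["color"][170:250,270:370]; cv2.imwrite("pics/s7.png",cv2.resize(x[:,:,::-1],None,fx=6,fy=6,interpolation=cv2.INTER_CUBIC))
E
```

```text
295.9 False 2.87 [ 7.27 -1.56] 4.4 295.39 27.84
299.9 False 7.27 [ 7.01 -3.03] 4.8 299.37 28.31
303.9 False 7.01 [ 7.97 -3.07] 3.6 303.35 28.77
307.9 True 7.97 [ 4.29 -2.  ] 2.9 304.39 29.02
308.4 False 4.16 [ 8.23 -1.49] 3.5 307.8 29.49
```

View pics/s7.png

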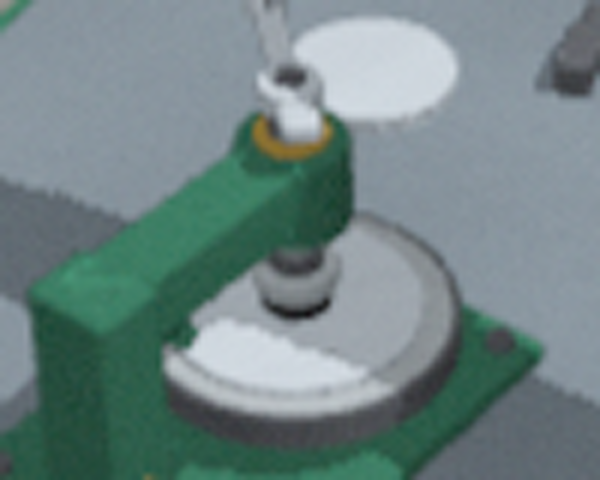

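```bash
python3 - <<'E'
from h import *
from bench import arm, snapshot
def avg(n=6):
    L=[]
    for i in range(n): L.append(arm.get_contact_force()); arm.wait(0.02)
    return np.mean(L,0),np.std(L,0)
th=ang()
print(tr(avg()[0],th))
arm.set_gripper(0.045); arm.wait(0.15); B,sd=avg(); print("bias",B,sd,tr(B,th))
arm.line_to(pose(th),vel=0.02)
arm.set_gripper(0,50); F,_=avg(); print("regrip",F,tr(F,th),arm.get_grip_width(),arm.get_clock())
np.save("bias.npy",B)
for k in range(2):
    F0=tr(avg()[0]-B,th)[0]
    th2=th+np.radians(2.); st=arm.line_to(pose(th2),vel=0.006,f_stop=12.5-F0)
    Fi=arm.get_contact_force(); F,_=avg(); a=ang()
    print(st,round(F0,2),np.round(tr(Fi-B,th2),2),np.round(tr(F-B,th2),2),np.degrees([th2,a]).round(2),round(arm.get_clock(),2))
    th=a if st else th2
    if st: break
E
```

```text
(np.float64(8.066953020898188), np.float64(-1.6794890535700129))
bias [-0.21884464 -0.10091762  0.13359038] [0.50177076 0.54834404 0.41812626] (np.float64(-0.23636439113376634), np.float64(0.04700230078862))
regrip [ 3.33774543 -0.61150186  1.43974114] (np.float64(2.34072875661459), np.float64(-2.456718936270798)) 0.020684389378930967 30.9333
False 2.69 [11.18 -5.29] [10.44 -4.91] [309.8  309.08] 31.81
False 10.05 [10.68 -4.05] [10.49 -5.03] [311.8  311.07] 32.68
```

```bash
cat > creep.py <<'E'
from h import *
import h,sys
from bench import arm
B=np.load("bias.npy"); h.R0=0.0908
def avg(n=10):
    L=[]
    for i in range(n): L.append(arm.get_contact_force()); arm.wait(0.015)
    return np.mean(L,0)
th=np.radians(float(sys.argv[1])); n=int(sys.argv[2])
for k in range(n):
    F0=tr(avg(4)-B,th)[0]
    th2=th+np.radians(2.5); st=arm.line_to(pose(th2),vel=0.006,f_stop=14.-F0)
    Fi=arm.get_contact_force(); F=avg(); a=ang()
    print(st,round(F0,2),np.round(tr(Fi-B,th2),2),np.round(tr(F-B,th2),2),"z",round(F[2],1),np.degrees([th2,a]).round(2),round(arm.get_clock(),2))
    th=a if st else th2
    if st or tr(F-B,th2)[0]>12: break
E
python3 creep.py 311.8 4
```

```text
False 10.42 [10.55 -1.63] [10.79 -2.11] z -0.4 [314.3  313.49] 33.74
False 10.65 [11.36 -1.61] [11.27 -2.14] z -0.4 [316.8  315.97] 34.78
False 10.76 [11.99 -1.93] [11.69 -2.07] z -1.0 [319.3  318.49] 35.83
False 11.2 [11.08 -1.38] [11.52 -1.42] z -1.1 [321.8 321. ] 36.87
```

```bash
python3 creep.py 321.8 2
```

```text
False 11.33 [11.43 -2.32] [12.12 -1.48] z -0.7 [324.3  323.49] 37.91
```

```bash
sed -e 's/2\.5)/0.8)/' -e 's/vel=0.006/vel=0.0015/' -e 's/>12: break/>13.5: break/' -e 's/avg()/avg(25)/g' creep.py > creep2.py; python3 creep2.py 324.3 2
```

```text
False 12.0 [11.24 -0.99] [12.08 -1.4 ] z -1.0 [325.1  324.27] 38.97
False 12.5 [11.94 -1.48] [12.26 -1.47] z -0.8 [325.9  325.07] 40.02
```

```bash
sed -e 's/2\.5)/1.5)/' -e 's/vel=0.006/vel=0.003/' -e 's/>12: break/>13: break/' -e 's/avg()/avg(25)/g' creep.py > creep3.py; python3 creep3.py 325.9 2
```

```text
False 12.14 [12.79 -0.7 ] [12.68 -1.17] z -1.2 [327.4  326.57] 41.45
False 12.76 [12.58 -2.06] [12.96 -1.12] z -1.3 [328.9  328.06] 42.88
```

```bash
python3 - <<'E'
from h import *
from bench import arm, snapshot
arm.set_gripper(0.06); arm.wait(0.2); print(arm.get_contact_force())
s=snapshot("wrist"); cv2.imwrite("pics/w8.png",s["color"][:,:,::-1]); np.savez("w8.npz",**s)
p=arm.get_ee_pos(); print(arm.line_to(p+[0,0,0.14],vel=0.12,f_stop=10),arm.get_clock(),arm.get_contact_force())
for n in ("wrist","side","scene"):
    s=snapshot(n); np.savez(n+"9.npz",**s)
    if n=="wrist": cv2.imwrite("pics/w9.png",s["color"][:,:,::-1])
a=np.load("scene9.npz")["color"][150:270,250:350];b=np.load("side9.npz")["color"][130:250,270:370]
cv2.imwrite("pics/c9.png",np.hstack([cv2.resize(x[:,:,::-1],None,fx=4,fy=4,interpolation=cv2.INTER_CUBIC) for x in (a,b)]))
E
```

```text
[-0.18398496 -0.61805112  0.61988409]
False 44.9 [ 0.81541834 -0.18793348 -0.01826761]
```

View pics/w8.png

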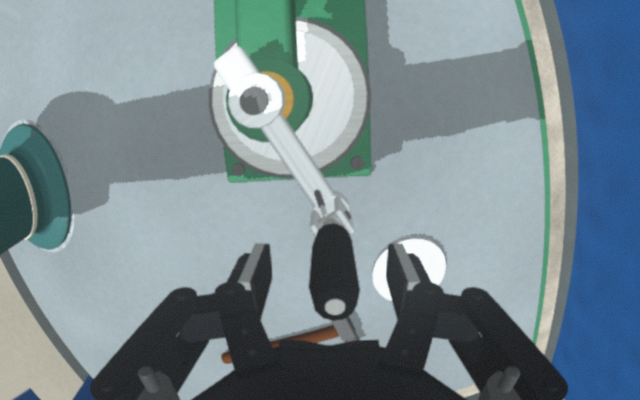

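View pics/w9.png

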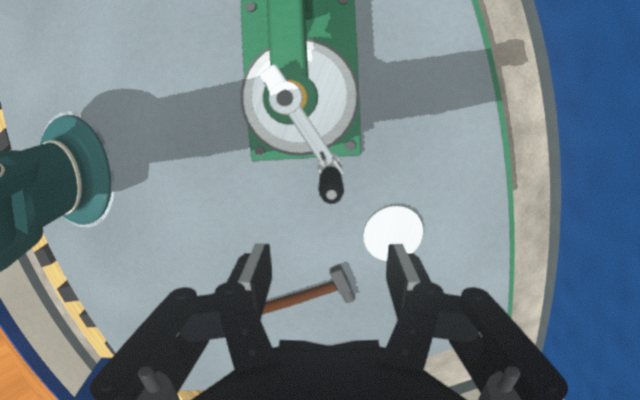

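View pics/c9.png

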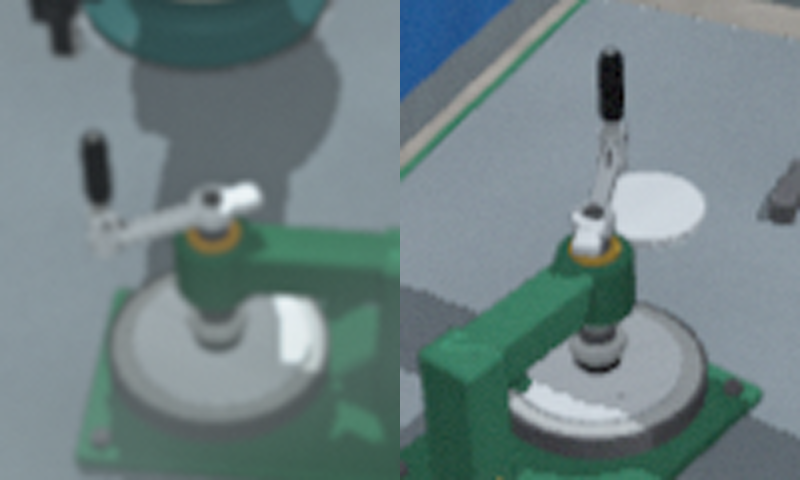

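```bash
python3 - <<'E'
from h import *
s=dict(np.load("w8.npz")); s9=dict(np.load("wrist9.npz"))
th=np.radians(328.06); p=pose(th); hz=HZ-.012*328/360
for S,e,cap in ((s,(336,306.5),(254.5,99.5)),(s9,(331.5,195),(285,97.5))):
    print("end",plane(S,e,hz+.081,True).round(4),"expected",p[:2].round(4),"cap",plane(S,cap,hz-.0155,True).round(4),AX)
for n in ("scene","side"):
    S=dict(np.load(n+"9.npz")); print(n,[proj(S,np.r_[p[:2],hz+k]).round(1).tolist() for k in (0,.018,.080)])
# disc centre before/after
for n in ("scene","side"):
    a=np.load(n+"0.npz")["color"].astype(int);b=np.load(n+"9.npz")["color"].astype(int)
E
```

```text
end [ 0.6114 -0.1276  0.3191] expected [ 0.6089 -0.1266] cap [ 0.5857 -0.0391  0.2226] [ 0.5845 -0.04  ]
end [ 0.6113 -0.1273  0.3191] expected [ 0.6089 -0.1266] cap [ 0.5859 -0.0397  0.2226] [ 0.5845 -0.04  ]
scene [[274.7, 203.6], [274.3, 199.2], [272.6, 183.7]]
side [[322.8, 164.0], [322.7, 159.5], [322.3, 143.2]]
```

```bash
python3 - <<'E'
from bench import arm
print(arm.get_clock(),arm.get_contact_force()); arm.hand_in()
E
```

```text
45.05 [ 0.51869757 -0.68555419  0.15758561]
the job is handed in; nothing more can be done
```

I folded the grip up to its stop, then turned the crank about 328° clockwise until the push on the grip reached about 13 N. I let go, raised the gripper 140 mm clear and handed in at 45 s.

- **Clamping force:** the last slow-creep reading was 12.96 N tangential, averaged and corrected for sensor bias. The foot seems to have touched the disc at about 290°, and the push grew at about 0.13 N per degree after that. Each reading varies by about 0.5 N, and stop readings dropped with speed: about 3 N after the faster free turning and about 5 N at 0.02 m/s, where the true push is about 8 N. At the slow speeds used at the end the drop was too small to see, so I take the true push as about 12.5 to 13.5 N. I had no free-running reading at that speed to check it against.
- **Grip and crank:** after release the grip stands upright in all three views. Its top is within about 2 mm of the expected spot, and the crank stayed within about 0.5° of where I left it.
- **Other checks:** I judged the disc, hammer and spare discs by eye only; they looked unmoved in the last pictures. I didn't check the blue bin again, but the robot never went near it.
- **Disagreements:** the wrist camera put the spindle axis about 1.3 mm off from where the motion forces did. I shifted the crank circle, because up to about 5 N was pressing the grip inward. The grip also stood short of upright until I first opened the jaws; the spring then took it to its stop before I started cranking.

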